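Square up a model church in the gluing jig

TASK

Push the wooden model church along the bench with the fingertips until it sits squarely in the corner of the gluing jig, flush against both the long wooden fence and the end block, and slide the red stop along the fence up against the church's other end, so that it is boxed in with no gaps. Never lift or tip the church, and leave the clamps, glue, tape and spire where they are.

Things in the scene. Friction and masses are not known exactly. Their poses are not given: they have to be found in the camera images.
- jig: Gluing jig fixed to the blue bench: brown wooden fence, 18 mm thick, 25 mm high, with an end block square to it. Origin on the bench (z = 0), on the fence's working face. x points into the fence, away from the robot (turned up to 0.25 rad); y along the fence to the end block; z up. Fence: x 0 to 18, y -190 to +170 mm. White paper lies before it.
- corner (a point): Corner of the jig at bench height, where the working faces of fence and end block meet: jig x = 0, y = +120 mm. The end block is 22 mm thick, 25 mm high and reaches 72 mm out from the fence (jig x -72 to 0). The seated church has its origin at jig x = -30, y = +75 mm. Axes as the jig's.
- church: Loose light-wood model church, about 0.2 kg: a box 60 mm (its x) by 90 mm (its y), 44 mm high, sides flat and upright down to the bench, dark roof, two square towers at its +y end, 76 mm high. Origin at the centre of its underside. It starts before the fence (jig x -120 to -70 mm), up to 0.5 rad off square, towers towards the end block; its 90 mm side goes along the fence.
- stop_face (a point): Centre of the red stop's flat face that meets the church: 22 mm above the bench, 26 mm out from the fence. In front of the fence the stop is a block 48 mm deep (jig x -50 to -2 mm), 36 mm long along the fence, 3 to 45 mm above the bench. With the church seated and boxed in, this point is at jig y = +30 mm.
- stop_back (a point): Centre of the red stop's opposite flat face, the one to push (towards jig +y), 36 mm behind stop_face, 22 mm above the bench. The stop straddles the fence, reaching 40 mm behind its working face; a black locking knob 22 mm across stands on it over the fence, up to 64 mm high; it is not used.
- stop (a joint): Position of the red stop along the fence, m; grows towards the end block (jig +y), range 0 to 0.2. stop_face is at jig y = value - 0.122, so it reads 0.152 when closed on the seated church. It slides with about 1.5 N of friction, stays where it is left, and cannot turn or lift off.
- clamp_yellow: Bystander: yellow spring clamp, lying, about 75 x 50 mm, 16 mm high. Origin at the centre of its underside. To be left alone.
- clamp_green: Bystander: green spring clamp, lying, about 75 x 50 mm, 16 mm high. Origin at the centre of its underside. To be left alone.
- clamp_orange: Bystander: orange spring clamp, lying, about 75 x 50 mm, 16 mm high. Origin at the centre of its underside. To be left alone.
- glue: Bystander: white glue bottle with an orange nozzle, standing, diameter 54 mm, 140 mm tall. Origin at the centre of its underside. To be left alone.
- tape: Bystander: grey tape roll, lying flat, outer diameter 90 mm, 24 mm high. Origin at the centre of its underside. To be left alone.
- spire: Bystander: wooden model spire, standing, 36 x 36 mm foot, 190 mm tall. Origin at the centre of its underside. To be left alone.
Not all that is in view belongs to the job. Leave any yellow look-alike of the church alone.

How it is judged:
At the end, for the whole second after the job is handed in: The church rests on the bench, upright and still, square with the jig within 0.04 rad and within 4 mm of its seat against fence and end block; the red stop's face is within 4 mm of where it meets the seated church (x of church in the frame of jig between -0.034 and -0.026 m and y of church in the frame of jig between 0.071 and 0.079 m and angle between the x axis of church and the x axis of jig, either way round below 0.04 rad and y of stop_face in the frame of jig above 0.026 m and height (world z) of church below 0.004 m and angle between church's own z axis and vertical below 0.05 rad and linear speed of church below 0.01 m/s and velocity of joint stop between -0.01 and 0.01 m/s); the robot touches nothing.
It fails at once if the church is lifted or tipped (more than 10 mm or 0.2 rad) (height (world z) of church above 0.01 m or angle between church's own z axis and vertical above 0.2 rad).
It fails at once if a bystander is moved by more than 20 mm or toppled (distance of any of clamp_yellow, clamp_green, clamp_orange, glue, tape, spire from where it was at the start of the episode above 0.02 m or angle between any of clamp_yellow, clamp_green, clamp_orange, glue, tape, spire's own z axis and vertical above 0.3 rad).
It also fails if it takes over 45 s, if anything falls off the work surface, if the arm or the gripper's body presses on something with over 40 N, if the wrist force passes 120 N, or if a joint passes its speed limit or range.

ROBOT

A 6-joint arm with a two-finger parallel gripper is mounted at the origin on the work surface. World frame = base frame: x ahead of the robot, y to its left, z up, the work surface at z = 0. Lengths are in m, angles in rad, forces in N, time in s.
With the tool pointing down it reaches from about 0.375 to 0.9 m from the base axis. Payload 3.1 kg.
Tool frame: the origin (TCP) lies midway between the tips of the shut fingers; the grasp point (between the pads) lies 19 mm behind it (ctrl.grip_depth is the distance from the TCP to the grasp point, in m); y points along the fingers, x is the direction in which the jaws open and shut, and the axes are right-handed (so a half turn about y gives the same grasp; the last joint's range is limited). The gripper opens to 87 mm and grips with 3 to 60 N. Pads are 19 mm wide; open, the fingers measure 117 mm over their backs; the gripper's body (75 mm by 190 mm) begins 51 mm behind the grasp point.
Start: joints at [1.002, 0.527, 1.433, -0, 1.181, -0.178], TCP at [0.237, 0.578, 0.223] pointing down, gripper open.
Joint ranges: [-3.08, 3.08], [-0.75, 2.2], [0.22, 2.44], [-1.43, 4.57], [0, 2.65], [-2.85, 2.85]. Speed limits (rad/s): [2.79, 2.79, 3.14, 3.14, 3.14, 3.14].

INTERFACE

Orientations are given as a rotation vector (axis times angle).
In Python, from bench import monitor, vision, job, ctrl gives the robot as it stands.
- The arm moves only by the tool arm_command, never from a script. Its argument "moves" is a list of rows, each a list of 7 numbers: the shift along the world's x, y, z in m, then the turn, a rotation vector about the world's x, y, z in rad, then the closure, from -1 (fully open) to 1 (shut), so that 0 is half open. In form: [[x, y, z, wx, wy, wz, grip], ...]. A call has 1 to 8 rows; each row shifts and turns the commanded pose from where the row before left it; what a row does not reach is not made up. A row lasts 1/10 s, in which the tool goes at most 50 mm and 8.59 degrees, less where a joint would pass 70% of its speed; a pose out of reach is approached as far as the arm can. A call with a gripper value outside its range is refused whole. The fingers move at their own pace and stop on an object; "grip_force" is the grip in N (left out, the last holds). Time passes only in rows, so rows that do not move let the fingers close. It gives the time, the measured TCP pose, the force and the opening at its end, in the units of the state.
- monitor.get_state(): the state, without advancing time (a new reading comes with each control period).
- vision.read_camera(name): name is "scene" or "top" or "wrist"; returns a dict with "pixels" (420x560x3 uint8, red, green, blue), "K" (3x3 intrinsics, pixels), "k1" (the pictures are not rectified: a ray, as slopes to the right and down, at radius r is drawn at 1 + k1 r^2 times it, then the intrinsics apply), "cam_to_world" (4x4, takes a point from camera to world coordinates); the wrist camera has in their place "hand_eye" (4x4, takes a point from camera to tool coordinates, whose origin is the TCP and whose axes are the tool frame's). Camera axes: x right, y down, z forward; pixel columns grow to the right and rows downward; lengths in m; the calibration is good to about 2 mm. A picture is of the moment at which its call begins: read the wrist's pose just before it. There is no depth.
- job.hand_in(): hands the job in, once; it reports no verdict.
The state is a dict: "clock": time; "joints": joint angles; "qvel": joint speeds; "tau": joint torques, N m; "position": TCP position; "ee_rot": TCP orientation; "force": force on the tool from outside, world axes, zero at the start; "wrist_torque": the same for the moment, N m; "opening": finger opening in m.
Only numpy, scipy, OpenCV 4.12 (cv2) and the standard library are available. Lean on these libraries where they do the work, as an engineer would, in place of code of your own. Each camera call takes 0.05 s, during which the arm holds its last target. There are 200 camera calls.

## Working session

There is one attempt and no reset: what is moved stays moved. The work goes in short steps, Python scripts to look and compute and a tool call to move; the robot and the scene stay as the last step left them, time stands still between calls to the robot, and variables do not carry over. Pictures are saved under pics/ and viewed, about 8 in all and at most 12, crops included, and the job is handed in when it is done.

Besides the shell and the picture viewer there is one more tool, called after "Call:" in YAML: its name, and indented under it one key for each argument. arm_command: Moves the arm, as the interface text tells. Its arguments: {"type":"object","properties":{"moves":{"type":"array","items":{"type":"array","items":{"type":"number"}}},"grip_force":{"type":"number"}},"required":["moves"]}

```bash
mkdir -p pics
cat > h.py <<'E'
import numpy as np, cv2
from bench import monitor, vision, job, ctrl
def shot(n,f):
    c=vision.read_camera(n); cv2.imwrite('pics/'+f,c['pixels'][:,:,::-1]); np.savez('pics/'+n+'.npz',**c); return c
def und(c,uv):
    K=np.array(c['K']);k=float(c['k1'])
    d=(np.array(uv,float)-K[:2,2])/[K[0,0],K[1,1]]; s=d.copy()
    for _ in range(30): s=d/(1+k*np.sum(s*s,-1,keepdims=True))
    return s
def toplane(c,uv,z,T=None):
    T=np.array(c['cam_to_world']) if T is None else T
    s=und(c,np.atleast_2d(uv)); r=np.c_[s,np.ones(len(s))]@T[:3,:3].T; o=T[:3,3]
    return o+r*((z-o[2])/r[:,2])[:,None]
def proj(c,P,T=None):
    T=np.array(c['cam_to_world']) if T is None else T
    p=(np.atleast_2d(P)-T[:3,3])@T[:3,:3]; s=p[:,:2]/p[:,2:]
    s=s*(1+float(c['k1'])*np.sum(s*s,-1,keepdims=True)); K=np.array(c['K'])
    return s*[K[0,0],K[1,1]]+K[:2,2]
E
python3 - <<'E'
from h import *
shot('top','top0.png');shot('scene','scene0.png')
s=monitor.get_state();print(s['position'],s['ee_rot'],s['opening'],s['clock'])
c=np.load('pics/top.npz');print(c['K'],c['k1'],c['cam_to_world'])
E
```

```text
[0.23712655 0.57756468 0.22166172] [-1.36957452 -0.91613246  0.9190422 ] 0.08711389767365917 0.1
[[495.0426515    0.         268.06030479]
 [  0.         495.0426515  208.78463228]
 [  0.           0.           1.        ]] -0.18123057698753287 [[ 0.02855446 -0.99607124  0.08382563  0.39065695]
 [-0.99957215 -0.028985   -0.00392345  0.02780637]
 [ 0.00633773 -0.08367773 -0.99647271  1.1794336 ]
 [ 0.          0.          0.          1.        ]]
```

View pics/top0.png

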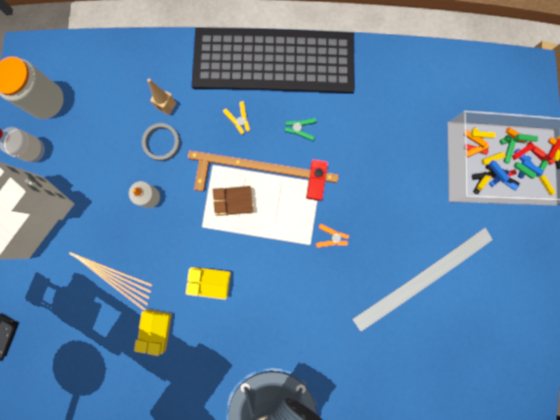

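View pics/scene0.png

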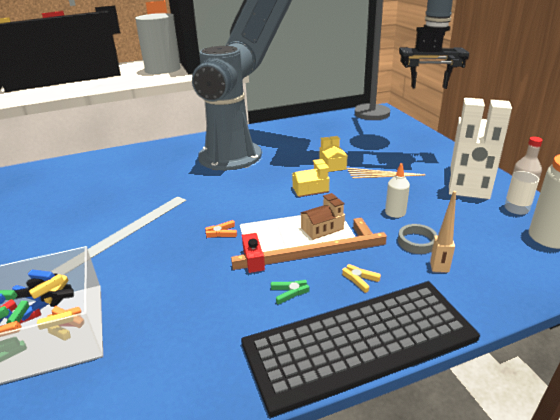

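The top view shows the jig corner at about (203,162), the red stop at (317,180) and the orange clamp at (333,237). Three things look like a church: the wooden one with a dark roof on the paper at (232,201), and yellow ones at (208,283) and (153,332). The wooden one fits: light wood, dark roof, in front of the fence, towers towards the end block. I'll confirm with one enlarged crop.

Run:
```python
import cv2
i=cv2.imread('pics/top0.png')[145:265,180:360]
i=cv2.resize(i,None,fx=4.4,fy=4.4,interpolation=cv2.INTER_CUBIC)
for k in range(0,180,20): cv2.putText(i,str(180+k),(int(k*4.4),10),0,.4,(255,255,255),1); cv2.line(i,(int(k*4.4),0),(int(k*4.4),528),(200,200,200),1)
for k in range(0,120,20): cv2.putText(i,str(145+k),(0,int(k*4.4)+10),0,.4,(255,255,255),1); cv2.line(i,(0,int(k*4.4)),(792,int(k*4.4)),(200,200,200),1)
cv2.imwrite('pics/crop0.png',i)
```

```text
(no output)
```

View pics/crop0.png

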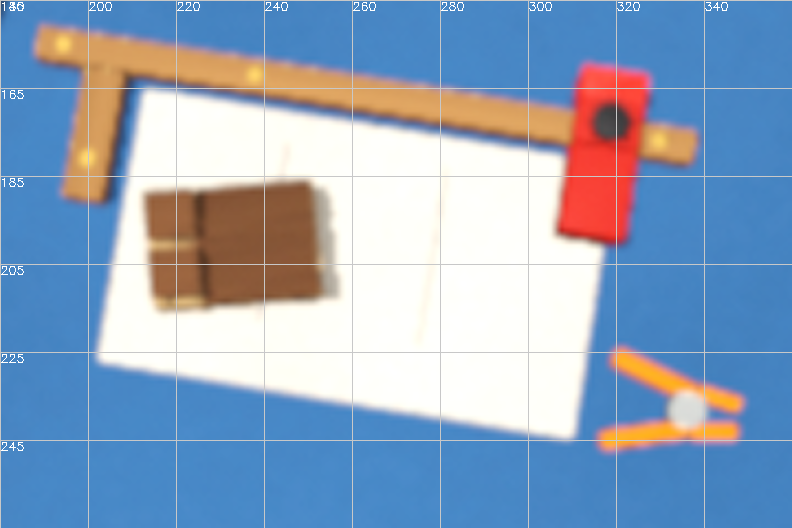

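```bash
cat > m.py <<'E'
from h import *
from scipy.optimize import least_squares
c=np.load('pics/top.npz')
f=lambda p:np.array(p)/4.4+[180,145]-0.4
def pose(v,P):
    P=np.array(P,float)/1000;x,y,t=v;C,S=np.cos(t),np.sin(t)
    return np.c_[x+C*P[:,0]-S*P[:,1],y+S*P[:,0]+C*P[:,1],P[:,2]]
def fit(M,uv,v0):
    r=least_squares(lambda v:(proj(c,pose(v,M))-uv).ravel(),v0);return r.x,r.fun.reshape(-1,2).round(1)
E
python3 - <<'E'
from m import *
J,e=fit([[18,170,25],[18,-190,25],[0,142,25],[-72,142,25],[0,170,25]],f([[40,24],[697,130],[82,68],[60,192],[36,56]]),[.6,.03,0]);print('jig',J,e)
s,e2=fit([[-50,0,45],[-50,-36,45],[40,0,45],[40,-36,45]],f([[557,236],[627,242],[582,65],[651,74]]),[.6,-.1,0]);print('stop face',s,e2)
# church: towers +y end top z76, roof end z44
C,e3=fit([[30,45,76],[-30,45,76],[30,-45,46],[-30,-45,46]],f([[145,192],[153,305],[311,182],[321,298]]),[.5,.1,0]);print('church',C,e3)
def tj(p):
    d=np.array(p)-J[:2];a=J[2];return np.array([np.cos(a)*d[0]+np.sin(a)*d[1],-np.sin(a)*d[0]+np.cos(a)*d[1]])
print('church in jig',tj(C[:2]),C[2]-J[2],'stop',tj(s[:2]),s[2]-J[2])
print('corner',pose(J,[[0,120,0]]))
for n,uv,z in [('orange',(335,237),.01),('glue',(140,193),.14),('green',(300,128),.01)]: print(n,tj(toplane(c,uv,z)[0,:2]))
s=monitor.get_state()
from scipy.spatial.transform import Rotation as R
print(R.from_rotvec(s['ee_rot']).as_matrix().round(3))
c2=vision.read_camera('wrist');print(c2['hand_eye'],c2['K'])
E
```

```text
jig [ 0.58204131  0.05029657 -0.13327633] [[-0.2 -0. ]
 [ 0.2  0.1]
 [ 0.5 -0.9]
 [ 0.1  0.7]
 [-0.6  0.1]]
stop face [ 0.56440291 -0.07074163 -0.11765611] [[ 0.4 -0.7]
 [-0.1  0.2]
 [ 0.   0.1]
 [-0.4  0.4]]
church [0.50229483 0.10428706 0.11542736] [[-1.3 -0.3]
 [-1.   0.5]
 [ 1.2  0.2]
 [ 1.1 -0.3]]
church in jig [-0.08621364  0.04291482] 0.24870368895446515 stop [-0.00139817 -0.12230865] 0.015620216169924844
corner [[0.59798716 0.16923239 0.        ]]
orange [-0.12917739 -0.20663709]
glue [-0.11031906  0.23527571]
green [ 0.11740154 -0.08385213]
[[ 0.38  -0.001 -0.925]
 [ 0.925 -0.002  0.38 ]
 [-0.002 -1.     0.   ]]
[[ 9.99999538e-01 -2.98343258e-04  9.14316926e-04  4.12013839e-04]
 [-9.61650933e-04 -2.95790054e-01  9.55252490e-01 -1.62268285e-01]
 [-1.45472871e-05 -9.55252927e-01 -2.95790204e-01  8.17500270e-02]
 [ 0.00000000e+00  0.00000000e+00  0.00000000e+00  1.00000000e+00]] [[372.06429381   0.         274.72210237]
 [  0.         372.06429381 209.25253161]
 [  0.           0.           1.        ]]
```

The crop confirms the wooden church with the dark brown roof and two towers at its left end. The fits agree with the given sizes: the stop's face is at jig y = -0.122, which is joint value 0. The church is at jig (-86, 43) mm, turned +0.25 rad.

Plan:
1. Push its long side squarely to the fence with two half-open fingertips.
2. Push the stop against it, towards the end block.

Call:
arm_command:
  moves:
    - [0.017,-0.039,0,0,0,0.032,0]
    - [0.017,-0.039,0,0,0,0.032,0]
    - [0.017,-0.039,0,0,0,0.032,0]
    - [0.017,-0.039,0,0,0,0.032,0]
    - [0.017,-0.039,0,0,0,0.032,0]
    - [0.017,-0.039,0,0,0,0.032,0]
    - [0.017,-0.039,0,0,0,0.032,0]
    - [0.017,-0.039,0,0,0,0.032,0]

```text
clock: 0.95
position: [0.3737, 0.2645, 0.2225]
ee_rot: [-1.269, -1.111, 1.111]
force: [0.7, -0.4, -0.1]
opening: 0.0441
```

Call:
arm_command:
  moves:
    - [0.017,-0.039,0,0,0,0,0]
    - [0.017,-0.039,0,0,0,0,0]
    - [0.017,-0.039,0,0,0,0,0]
    - [0.015,-0.039,0,0,0,0,0]
    - [0,0,0,0,0,0,0]
    - [0,0,0,0,0,0,0]

```text
clock: 1.55
position: [0.4394, 0.1094, 0.2224]
ee_rot: [-1.27, -1.107, 1.108]
force: [-0.1, -0.8, 0.4]
opening: 0.0432
```

```bash
cat >> m.py <<'E'
J=np.array([.58204,.05030,-.1333])
from scipy.spatial.transform import Rotation as R
def tj(p):
    d=np.array(p)[:2]-J[:2];a=J[2];return np.array([np.cos(a)*d[0]+np.sin(a)*d[1],-np.sin(a)*d[0]+np.cos(a)*d[1]])
def st():
    s=monitor.get_state();M=R.from_rotvec(s['ee_rot']).as_matrix()
    print('t',round(s['clock'],2),'pos',s['position'].round(4) if hasattr(s['position'],'round') else s['position'],'jig',tj(s['position']).round(4),'jaw-jig ang',round(np.arctan2(M[1,0],M[0,0])-np.pi/2-J[2],4),'toolz',M[:,2].round(2),'F',np.round(s['force'],2),'open',round(s['opening'],4))
    return s,M
def wrist(f):
    s,M=st();w=shot('wrist',f);T=np.eye(4);T[:3,:3]=M;T[:3,3]=s['position'];return w,T@np.array(w['hand_eye'])
E
python3 - <<'E'
from m import *
w,T=wrist('w1.png')
im=w['pixels'][:,:,::-1].copy()
for P,col in [(pose(J,[[0,-190,25],[0,120,25],[-72,120,25],[-72,142,25]]),(0,255,0)),(pose(J,[[0,-190,0],[0,120,0],[-72,120,0]]),(255,0,255)),(pose([.5023,.1043,.1154],[[30,-45,0],[-30,-45,0],[-30,45,0]]),(0,255,255))]:
    cv2.polylines(im,[proj(w,P,T).astype(int)],False,col,1)
cv2.imwrite('pics/w1o.png',im)
E
```

```text
t 1.55 pos [0.4394 0.1094 0.2224] jig [-0.1492  0.0396] jaw-jig ang -0.0035 toolz [-0.99  0.14  0.  ] F [-0.13 -0.85  0.42] open 0.0432
```

View pics/w1o.png

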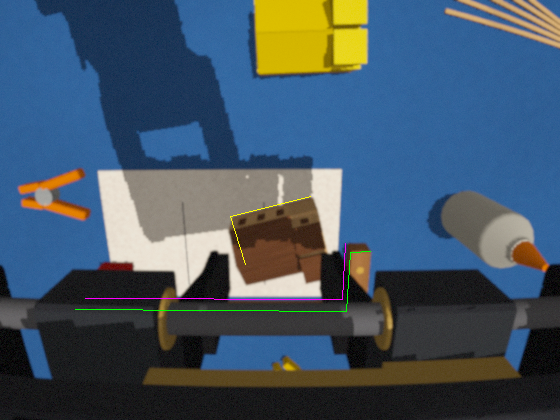

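The wrist view overlays agree: the yellow lines lie on the church's base edge at (232,217) to (312,197), and the end block matches at (347,250). The fingertips are clear in front of the church, so I'm descending.

Call:
arm_command:
  moves:
    - [0,0,-0.04,0,0,0.003,0]
    - [0,0,-0.045,0,0,0,0]
    - [0,0,-0.045,0,0,0,0]
    - [0,0,-0.04,0,0,0,0]
    - [0,0,-0.022,0,0,0,0]
    - [0,0,-0.01,0,0,0,0]
    - [0,0,0,0,0,0,0]

```text
clock: 2.3
position: [0.4383, 0.1112, 0.0196]
ee_rot: [-1.265, -1.112, 1.115]
force: [0.7, -0.1, 0.2]
opening: 0.0436
```

```bash
python3 -c "
from m import *
st()"
```

```text
t 2.3 pos [0.4383 0.1112 0.0196] jig [-0.1506  0.0413] jaw-jig ang 0.0045 toolz [-0.99  0.13  0.  ] F [ 0.75 -0.06  0.2 ] open 0.0436
```

Call:
arm_command:
  moves:
    - [0.005,-0.0007,0,0,0,0,0]
    - [0.005,-0.0007,0,0,0,0,0]
    - [0.004,-0.0005,0,0,0,0,0]
    - [0.004,-0.0005,0,0,0,0,0]
    - [0.004,-0.0005,0,0,0,0,0]
    - [0.004,-0.0005,0,0,0,0,0]
    - [0.004,-0.0005,0,0,0,0,0]
    - [0.004,-0.0005,0,0,0,0,0]

```text
clock: 3.1
position: [0.4736, 0.1057, 0.0205]
ee_rot: [-1.268, -1.112, 1.112]
force: [-1.0, 0.6, 0.6]
opening: 0.0434
```

Call:
arm_command:
  moves:
    - [0.004,-0.0005,0,0,0,0,0]
    - [0.004,-0.0005,0,0,0,0,0]
    - [0.004,-0.0005,0,0,0,0,0]
    - [0.004,-0.0005,0,0,0,0,0]
    - [0.004,-0.0005,0,0,0,0,0]
    - [0,0,0,0,0,0,0]

```text
clock: 3.7
position: [0.4953, 0.103, 0.0206]
ee_rot: [-1.271, -1.114, 1.111]
force: [-0.5, 0.3, 0.0]
opening: 0.0433
```

Run:
```python
from m import *
st();c=shot('top','top1.png')
i=cv2.imread('pics/top1.png')[145:265,180:360]
cv2.imwrite('pics/crop1.png',cv2.resize(i,None,fx=4.4,fy=4.4,interpolation=cv2.INTER_CUBIC))
```

```text
t 3.7 pos [0.4953 0.103  0.0206] jig [-0.0929  0.0407] jaw-jig ang 0.0023 toolz [-0.99  0.13 -0.  ] F [-0.46  0.28  0.02] open 0.0433
```

View pics/crop1.png

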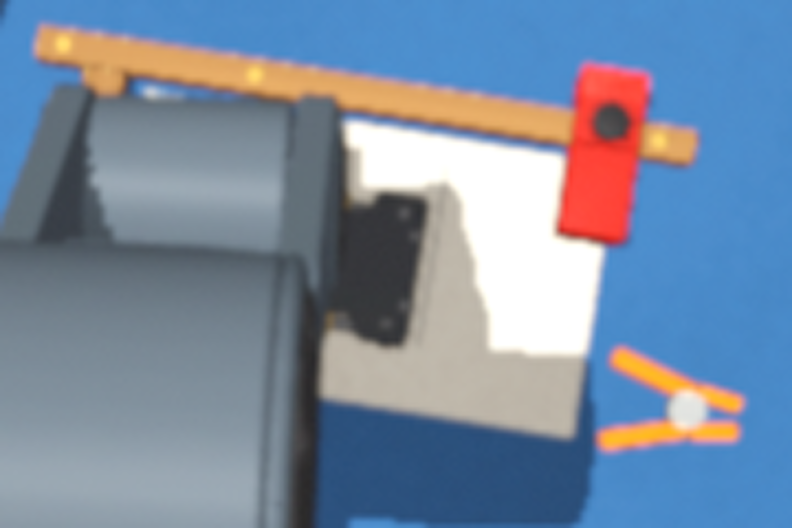

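The arm hides the church in this crop, so I'm carrying on to the fence and watching the force.

Call:
arm_command:
  moves:
    - [0.004,-0.0005,0,0,0,0,0]
    - [0.004,-0.0005,0,0,0,0,0]
    - [0.004,-0.0005,0,0,0,0,0]
    - [0.004,-0.0005,0,0,0,0,0]
    - [0.003,-0.0004,0,0,0,0,0]
    - [0,0,0,0,0,0,0]

```text
clock: 4.35
position: [0.514, 0.1007, 0.0206]
ee_rot: [-1.27, -1.114, 1.111]
force: [0.8, 0.1, 0.2]
opening: 0.0437
```

Call:
arm_command:
  moves:
    - [0.002,-0.0003,0,0,0,0,0]
    - [0.002,-0.0003,0,0,0,0,0]
    - [0,0,0,0,0,0,0]

```text
clock: 4.65
position: [0.5156, 0.1003, 0.0205]
ee_rot: [-1.267, -1.111, 1.113]
force: [-3.6, 1.1, 1.8]
opening: 0.0434
```

Run:
```python
from m import *
w,T=wrist('w2.png')
im=w['pixels'][:,:,::-1].copy()
for P in [pose(J,[[-60,-190,0],[-60,120,0],[-72,120,0]])]: cv2.polylines(im,[proj(w,P,T).astype(int)],False,(255,0,255),1)
cv2.imwrite('pics/w2o.png',im)
```

```text
t 4.65 pos [0.5156 0.1003 0.0205] jig [-0.0725  0.0408] jaw-jig ang 0.0022 toolz [-0.99  0.13  0.  ] F [-3.62  1.07  1.8 ] open 0.0434
```

View pics/w2o.png

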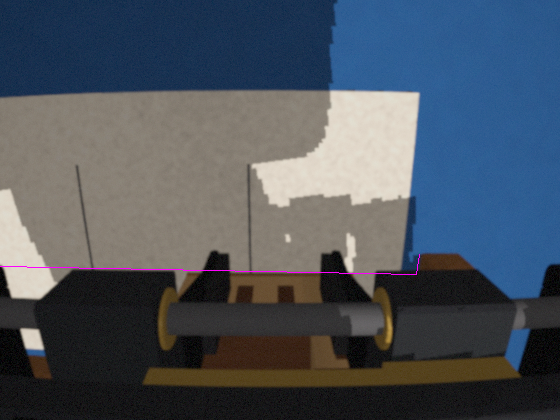

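The wrist picture shows the church's front face lying along the predicted seated line (row ~272), with 3.6 N of fence contact. I'll press a little more to square it, then back off and lift.

Call:
arm_command:
  moves:
    - [0.003,-0.0004,0,0,0,0,0]
    - [0.002,-0.0003,0,0,0,0,0]
    - [0,0,0,0,0,0,0]
    - [0,0,0,0,0,0,0]

```text
clock: 5.1
position: [0.5155, 0.1003, 0.0202]
ee_rot: [-1.26, -1.104, 1.118]
force: [-10.2, 1.5, 7.0]
opening: 0.0433
```

Call:
arm_command:
  moves:
    - [-0.01,0.0013,0,0,0,0,0]
    - [-0.03,0.004,0,0,0,0,0]
    - [-0.03,0.004,0,0,0,0,0]
    - [-0.03,0.004,0.04,0,0,0,0]
    - [0,0,0.045,0,0,0,0]
    - [0,0,0.045,0,0,0,0]
    - [0,0,0.04,0,0,0,0]
    - [0,-0.04,0.03,0,0,0,1]

```text
clock: 5.9
position: [0.424, 0.0747, 0.2237]
ee_rot: [-1.271, -1.124, 1.112]
force: [0.7, -1.3, -0.6]
opening: 0.0405
```

Run:
```python
from m import *
w,T=wrist('w3.png')
im=w['pixels'][:,:,::-1].copy()
for P in [pose(J,[[0,-190,25],[0,120,25],[-72,120,25]]),pose(J,[[-60,-190,0],[-60,120,0],[-72,120,0]])]: cv2.polylines(im,[proj(w,P,T).astype(int)],False,(255,0,255),1)
cv2.imwrite('pics/w3o.png',im)
```

```text
t 5.9 pos [0.424  0.0747 0.2237] jig [-0.1599  0.0032] jaw-jig ang 0.0086 toolz [-0.99  0.12 -0.01] F [ 0.73 -1.3  -0.62] open 0.0405
```

View pics/w3o.png

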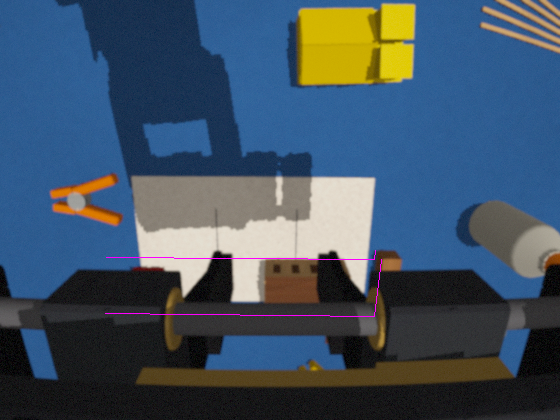

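The church is now flush along the fence: its front face is on the predicted line at row ~260, starting at column 264. Next I'll go behind the stop with shut fingers.

Call:
arm_command:
  moves:
    - [0.018,-0.035,0,0,0,0,1]
    - [0.018,-0.035,0,0,0,0,1]
    - [0.018,-0.035,0,0,0,0,1]
    - [0.018,-0.035,0,0,0,0,1]
    - [0.018,-0.035,0,0,0,0,1]
    - [0.018,-0.035,0,0,0,0,1]
    - [0,0,0,0,0,0,1]
    - [0,0,0,0,0,0,1]

```text
clock: 6.75
position: [0.5301, -0.1384, 0.22]
ee_rot: [-1.27, -1.111, 1.111]
force: [-0.5, 0.9, -0.7]
opening: 0.0004
```

```bash
python3 -c "
from m import *
st()"
```

```text
t 6.75 pos [ 0.5301 -0.1384  0.22  ] jig [-0.0264 -0.1939] jaw-jig ang 0.0004 toolz [-0.99  0.13 -0.  ] F [-0.47  0.87 -0.74] open 0.0004
```

Call:
arm_command:
  moves:
    - [0,0,-0.045,0,0,0,1]
    - [0,0,-0.045,0,0,0,1]
    - [0,0,-0.045,0,0,0,1]
    - [0,0,-0.04,0,0,0,1]
    - [0,0,-0.02,0,0,0,1]
    - [0,0,-0.005,0,0,0,1]
    - [0,0,0,0,0,0,1]

```text
clock: 7.45
position: [0.5291, -0.1362, 0.0202]
ee_rot: [-1.267, -1.113, 1.113]
force: [-0.6, -0.7, -0.1]
opening: 0.0007
```

Call:
arm_command:
  moves:
    - [0.0013,0.01,0,0,0,0,1]
    - [0.0013,0.01,0,0,0,0,1]
    - [0.0013,0.01,0,0,0,0,1]
    - [0.0013,0.01,0,0,0,0,1]
    - [0.0013,0.01,0,0,0,0,1]
    - [0.0013,0.01,0,0,0,0,1]
    - [0.0013,0.01,0,0,0,0,1]
    - [0.0013,0.01,0,0,0,0,1]

```text
clock: 8.25
position: [0.5405, -0.0565, 0.0205]
ee_rot: [-1.269, -1.113, 1.112]
force: [1.6, -2.4, 2.3]
opening: 0.0006
```

Call:
arm_command:
  moves:
    - [0.0008,0.006,0,0,0,0,1]
    - [0.0008,0.006,0,0,0,0,1]
    - [0.0008,0.006,0,0,0,0,1]
    - [0.0008,0.006,0,0,0,0,1]
    - [0.0005,0.004,0,0,0,0,1]
    - [0.0005,0.004,0,0,0,0,1]
    - [0,0,0,0,0,0,1]

```text
clock: 8.95
position: [0.5435, -0.0244, 0.0202]
ee_rot: [-1.267, -1.112, 1.113]
force: [-0.0, 0.7, -0.2]
opening: 0.0007
```

```bash
python3 -c "
from m import *
st()"
```

```text
t 8.95 pos [ 0.5435 -0.0244  0.0202] jig [-0.0283 -0.0792] jaw-jig ang 0.0028 toolz [-0.99  0.13  0.  ] F [-0.04  0.72 -0.25] open 0.0007
```

Call:
arm_command:
  moves:
    - [0.0007,0.005,0,0,0,0,1]
    - [0.0007,0.005,0,0,0,0,1]
    - [0.0007,0.005,0,0,0,0,1]
    - [0.0007,0.005,0,0,0,0,1]
    - [0.0007,0.005,0,0,0,0,1]
    - [0.0007,0.005,0,0,0,0,1]
    - [0.0007,0.005,0,0,0,0,1]
    - [0.0007,0.005,0,0,0,0,1]

```text
clock: 9.75
position: [0.5489, 0.0151, 0.0202]
ee_rot: [-1.267, -1.111, 1.114]
force: [-2.3, -3.6, -0.9]
opening: 0.0005
```

Call:
arm_command:
  moves:
    - [0.0006,0.004,0,0,0,0,1]
    - [0.0006,0.004,0,0,0,0,1]
    - [0.0004,0.003,0,0,0,0,1]
    - [0,0,0,0,0,0,1]

```text
clock: 10.15
position: [0.5515, 0.0265, 0.0204]
ee_rot: [-1.268, -1.113, 1.112]
force: [-1.8, -1.2, -0.0]
opening: 0.0003
```

Call:
arm_command:
  moves:
    - [0.0003,0.002,0,0,0,0,1]
    - [0.0003,0.002,0,0,0,0,1]
    - [0,0,0,0,0,0,1]

```text
clock: 10.45
position: [0.5523, 0.03, 0.0205]
ee_rot: [-1.269, -1.113, 1.112]
force: [-0.7, -2.5, 0.1]
opening: 0.0006
```

```bash
python3 -c "
from m import *
st()"
```

```text
t 10.45 pos [0.5523 0.03   0.0205] jig [-0.0268 -0.0241] jaw-jig ang 0.0024 toolz [-0.99  0.13 -0.  ] F [-0.71 -2.53  0.15] open 0.0006
```

Nominally about 3 mm remains; I'll continue until the force rises.

Call:
arm_command:
  moves:
    - [0.0003,0.002,0,0,0,0,1]
    - [0.0003,0.002,0,0,0,0,1]
    - [0,0,0,0,0,0,1]
    - [0,0,0,0,0,0,1]

```text
clock: 10.85
position: [0.5528, 0.034, 0.0205]
ee_rot: [-1.269, -1.113, 1.112]
force: [-1.2, -1.9, 0.3]
opening: 0.0004
```

Call:
arm_command:
  moves:
    - [0.0003,0.002,0,0,0,0,1]
    - [0,0,0,0,0,0,1]
    - [0,0,0,0,0,0,1]

```text
clock: 11.15
position: [0.5531, 0.0359, 0.0205]
ee_rot: [-1.268, -1.113, 1.112]
force: [-1.0, -2.0, 0.4]
opening: 0.0005
```

```bash
python3 -c "
from m import *
st()"
```

```text
t 11.15 pos [0.5531 0.0359 0.0205] jig [-0.0268 -0.0181] jaw-jig ang 0.0024 toolz [-0.99  0.13 -0.  ] F [-0.97 -2.03  0.45] open 0.0005
```

Call:
arm_command:
  moves:
    - [0.0003,0.002,0,0,0,0,1]
    - [0,0,0,0,0,0,1]
    - [0,0,0,0,0,0,1]

```text
clock: 11.45
position: [0.5533, 0.0375, 0.0205]
ee_rot: [-1.269, -1.112, 1.113]
force: [-2.1, -4.5, 0.8]
opening: 0.0002
```

Call:
arm_command:
  moves:
    - [0.0003,0.002,0,0,0,0,1]
    - [0,0,0,0,0,0,1]
    - [0,0,0,0,0,0,1]

```text
clock: 11.75
position: [0.5533, 0.0377, 0.0205]
ee_rot: [-1.269, -1.112, 1.116]
force: [-2.1, -11.8, 1.3]
opening: 0.0005
```

Run:
```python
from m import *
w,T=wrist('w4.png')
im=w['pixels'][:,:,::-1].copy()
for P in [pose(J,[[0,-190,25],[0,120,25],[-72,120,25]]),pose(J,[[-60,-190,0],[-60,120,0],[-72,120,0]]),pose(J,[[-50,30,45],[-50,-6,45],[-2,-6,45]])]: cv2.polylines(im,[proj(w,P,T).astype(int)],False,(255,0,255),1)
cv2.imwrite('pics/w4o.png',im)
```

```text
t 11.75 pos [0.5533 0.0377 0.0205] jig [-0.0268 -0.0163] jaw-jig ang 0.0039 toolz [-0.99  0.13  0.  ] F [ -2.07 -11.75   1.29] open 0.0005
```

View pics/w4o.png

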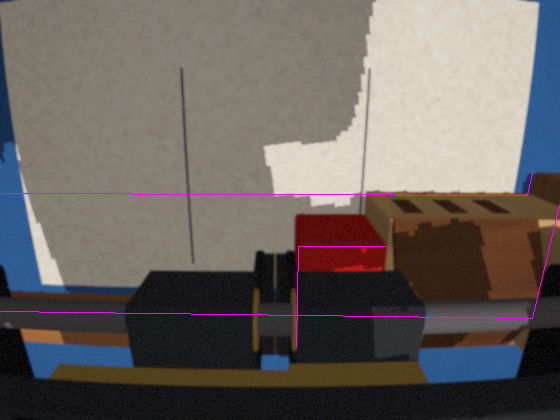

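Contact is firm (11.8 N). The stop's top lies on the predicted closed outline (columns 298 to 386) and the church front is on its seated line at row ~195. I'll back off, lift, and go clear of the top camera to check.

Call:
arm_command:
  moves:
    - [-0.0013,-0.01,0,0,0,0,1]
    - [-0.003,-0.02,0,0,0,0,1]
    - [0,-0.01,0.04,0,0,0,1]
    - [0,0,0.045,0,0,0,1]
    - [0,0,0.045,0,0,0,1]
    - [0,0,0.045,0,0,0,1]
    - [0,-0.02,0.03,0,0,0,1]
    - [0,-0.045,0,0,0,0,1]

```text
clock: 12.6
position: [0.5528, -0.0634, 0.231]
ee_rot: [-1.275, -1.125, 1.11]
force: [0.2, -0.3, -1.2]
opening: 0.0007
```

Call:
arm_command:
  moves:
    - [-0.01,-0.045,0,0,0,0,1]
    - [-0.01,-0.045,0,0,0,0,1]
    - [-0.01,-0.045,0,0,0,0,1]
    - [-0.02,-0.045,0,0,0,0,1]
    - [-0.02,-0.045,0,0,0,0,1]
    - [-0.02,-0.045,0,0,0,0,1]
    - [0,0,0,0,0,0,1]

```text
clock: 13.3
position: [0.458, -0.3413, 0.2257]
ee_rot: [-1.276, -1.108, 1.108]
force: [-0.2, -0.1, -0.3]
opening: 0.0003
```

Run:
```python
from m import *
st();c=shot('top','top2.png');shot('scene','scene2.png')
o=cv2.imread('pics/top2.png')[145:225,180:300]
a=cv2.resize(o,None,fx=6.5,fy=6.5,interpolation=cv2.INTER_CUBIC)
seat=pose(J,[[-30,75,0]])[0]; v=[seat[0],seat[1],J[2]]
for P,cl in [(pose(v,[[30,45,76],[-30,45,76]]),0),(pose(v,[[-30,-45,0],[-30,45,0]]),0),(pose(J,[[-50,30,45],[40,30,45]]),(0,255,0)),(pose(J,[[0,120,25],[-72,120,25]]),(255,0,255))]:
    cv2.polylines(a,[((proj(c,P)-[180,145]+.5)*6.5).astype(int)],False,cl if cl else (255,255,0),1)
cv2.imwrite('pics/crop2.png',a)
d=np.abs(cv2.imread('pics/top2.png').astype(int)-cv2.imread('pics/top0.png')).sum(2)
for n,(u,w) in dict(orange=(334,237),green=(300,128),yellow=(238,118),tape=(160,142),glue=(143,193),spire=(162,98)).items(): print(n,(d[w-22:w+22,u-22:u+22]>120).sum())
```

```text
t 13.3 pos [ 0.458  -0.3413  0.2257] jig [-0.0709 -0.4046] jaw-jig ang -0.0044 toolz [-0.99  0.14 -0.  ] F [-0.18 -0.11 -0.28] open 0.0003
orange 275
green 0
yellow 0
tape 0
glue 0
spire 0
```

View pics/crop2.png

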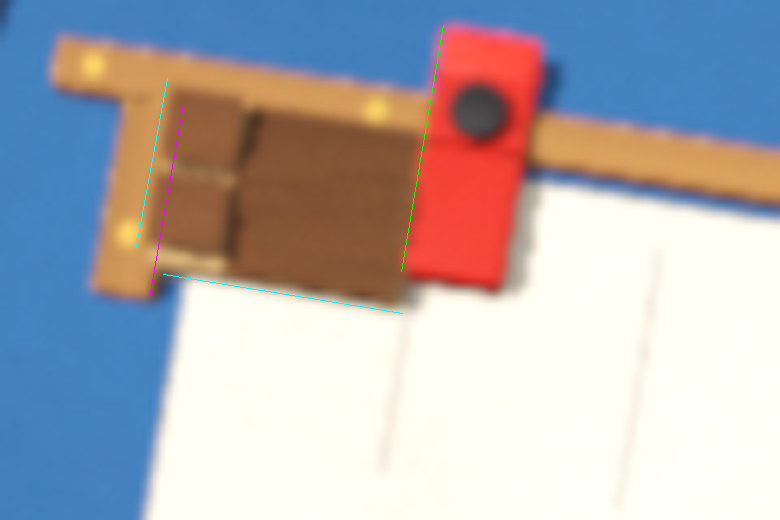

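The top view shows the church parallel to the jig (roof edge slope 0.165 against 0.163 predicted), and touching the end block and the stop. The orange clamp region changed, probably the arm's shadow. I'll check that and the fence gap in one scene crop.

Run:
```python
import cv2,numpy as np
a=cv2.imread('pics/scene2.png');b=cv2.resize(a[180:275,200:400],None,fx=4,fy=4,interpolation=cv2.INTER_CUBIC)
t=[cv2.imread(f'pics/top{k}.png')[215:260,310:355] for k in (0,2)]
t=cv2.resize(np.hstack(t),None,fx=4,fy=4)
o=np.zeros((560,800,3),np.uint8);o[:380]=b;o[380:560,:360]=t;cv2.imwrite('pics/s2.png',o)
```

```text
(no output)
```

View pics/s2.png

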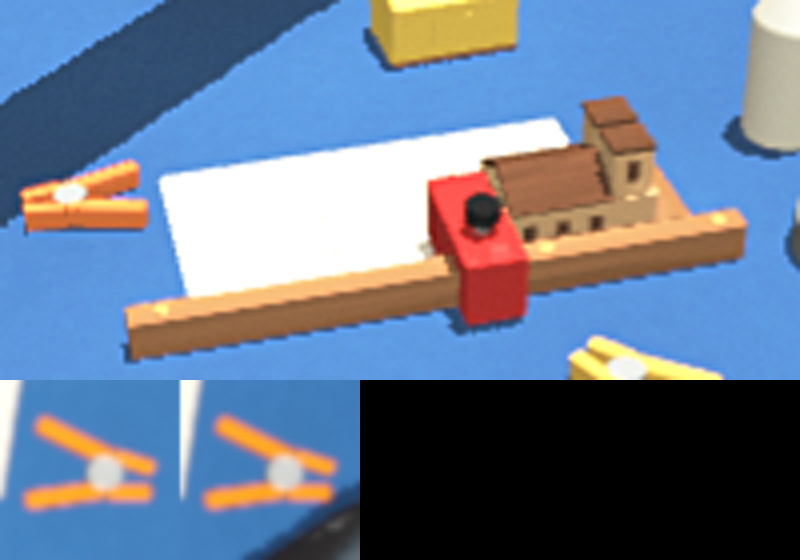

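The scene crop shows no visible gap between the church and the fence, end block or stop. The orange clamp looks the same as before; only the arm entered that region. The arm is clear and touching nothing, so I'm handing in.

```bash
python3 -c "
from bench import job
print(job.hand_in())"
```

```text
the job is handed in; nothing more can be done
None
```

I pushed the church flat against the fence with two half-open fingertips, pressing with about 10 N. I then slid the red stop with shut fingers until it drove the church against the end block, where it met a firm stop at about 12 N. The arm was clear when I handed the job in at about 13 s on the robot clock; no verdict is reported.

**What the last checks showed:**
- **Squareness:** the church's roof edge runs along the jig (slope 0.165 against 0.163 predicted).
- **Stop:** its face lies within about 1 mm of the closed line.
- **Gaps:** none was visible at the fence, end block or stop.
- **Bystanders:** five showed no change in the before/after top pictures. The orange clamp's area did change, but a close-up showed only the arm coming into view, with the clamp in the same place.

**What disagreed:**
- **Towers:** their tops appeared about 2 pixels (about 5 mm) inside my model outline. I think they are set in from the church's end, because the first fit showed the same offset.
- **Church front:** its bottom edge was about 1 pixel (about 2 mm) nearer the fence than predicted, which is within the calibration error.

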